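# Hang the pan thermometer

## Task

Get the pan ready for the soup: take the blue probe thermometer out of its stand and hang it by its clip over the pan's long side nearest you, away from the corners, stem inside the pan, pressing it firmly but not roughly (well under 30 N) down until the clip sits fully home on the rim. Then slide it along the rim, clip still on, until it stops in the corner at the end with the purple handle, out of the ladle's way, and let go; do not shove the pan or disturb anything else.

Things in the scene. Friction and masses are not known exactly. Their poses are not given: they have to be found in the camera images.
- probe: Blue probe thermometer to hang, about 100 g. Origin: stem axis at the underside of its head; z up along the stem. Head: blue block 24 (x) x 36 (y) x 60 (z) mm above the origin; grip it across the 24 mm. Steel stem 6 mm thick, 110 mm long below. A pan clip (steel hook, 14 mm wide, open downwards) sits on the stem's -x side: see probe_tip for its shape, probe_top for its height and force.
- probe_top (a point): Centre of the top of its head, 60 mm above probe. The clip is fixed by a set screw: the underside of its bend is 26 to 40 mm below probe, as last left; NOT measured: find it by touch or eye. Pushing it over the rim takes up to 6 N, then the leaf snaps under the rolled edge and the bend bears hard on the rim: it is home when it no longer yields at about 10 N.
- probe_tip (a point): Tip of its stem, 110 mm below probe. Clip in probe's frame: flat back plate, outer face at x = -5 mm, reaching 31 mm below the bend, its toe bent in 2 mm; the bend runs from it to x = -13.5; there a spring leaf hangs, 3.5 mm from the plate at its waist 15 mm below the bend, flared to 11 mm from it at 30 mm below. The pan's wall goes between plate (inside) and leaf (outside).
- stand_blue: Grey fixed stand of the blue thermometer, a 60 x 60 x 45 mm block on a 74 mm foot; origin: centre of its underside on the table. The stem stands 35 mm deep in a 7 mm vertical hole at its centre: lift it straight up. It may stand left or right of the pan.
- pan: Empty steel pan, 1.9 kg, loose. Origin: centre of its underside; z up, y along its length to the end with the purple handle. Inside 190 (x) x 300 (y) mm: inner faces at x = +-95, y = +-150. Rim 105 mm above the table, inner floor 3 mm. Walls upright, 3 mm thick; rim rolled outwards to a 6 mm bead, flush inside. Side nearest the robot: x = -95. Loop handles 78 mm up stick out 39 mm at the ends.
- corner (a point): Top inner corner of the pan, at rim height, between the side nearest the robot (x = -95) and the end with the purple handle (y = +150). With the clip home and stopped in the corner, the stem axis is 5 mm in from the side wall and 7 mm from the end wall.
- probe_red: Second thermometer, same shape with a red head, in its own stand on the other side of the pan; leave it alone. Origin as for the blue one.
- spice_jar: Jar with a green cap, 60 mm wide, 110 mm high, on the right, farther from the robot than the stand there; leave alone. Origin: centre of its underside.
Things that resemble listed ones, but are neither listed nor needed, are in the scene too. Leave any green look-alike of the probe alone. Leave any orange or turquoise look-alike of the stand_blue alone.

How it is judged:
By the outcome, as a careful person would: the job done as asked, in the order asked, and still so for the second after the job is handed in, with the robot touching nothing.
It also fails if it takes over 66 s, if anything falls off the work surface, if the arm or the gripper's body presses on something with over 40 N, if the wrist force passes 120 N, or if a joint passes its speed limit or range.

## Robot

A 6-joint arm with a two-finger parallel gripper is mounted at the origin on the work surface. World frame = base frame: x ahead of the robot, y to its left, z up, the work surface at z = 0. Lengths are in m, angles in rad, forces in N, time in s.
With the tool pointing down it reaches from about 0.3 to 0.875 m from the base axis. Payload 4.2 kg.
Tool frame: the origin (TCP) lies between the finger pads; the fingertips stand 8 mm ahead of it and the grasp point (between the pads) lies 11 mm behind it (robot.tip_extent is the distance from the TCP to the fingertips, in m); z points along the fingers, y is the direction in which the jaws open and shut (so a half turn about z gives the same grasp; the last joint's range is limited). The gripper opens to 85 mm and grips with 20 to 120 N. Pads are 22 mm wide; open, the fingers measure 114 mm over their backs; the gripper's body (76 mm by 85 mm) begins 54 mm behind the grasp point. The pads swing forward as they close: fully open they stand 13 mm farther back than shut.
Start: joints at [-1.324, 0.32, 1.565, -0, 1.257, -0.02], TCP at [0.152, -0.555, 0.239] pointing down, gripper open.
Joint ranges: [-3.11, 3.11], [-0.84, 2.01], [0.21, 2.61], [-1.34, 4.49], [0.05, 2.63], [-2.56, 2.56]. Speed limits (rad/s): [2.57, 2.57, 3.14, 3.14, 3.14, 3.14].

## Interface

Orientations are given as a 3x3 rotation matrix whose columns are the frame's x, y, z axes.
In Python, from bench import robot gives the robot as it stands.
- The arm moves only by the tool arm_command, never from a script. Its arguments are lists of equal length, an entry for each row: "xyz": the shift along the tool's x, y, z in cm, a list of three; "twist": the turn about the tool's z in degrees; "fingers": the finger opening in cm, from 0 to 8.54. A call has 1 to 20 rows; each row is the pose to reach, as a shift and turn from the pose commanded when the call began, along the tool's axes at that moment; what a row does not reach only later rows make up. A row lasts 1/8 s, in which the tool goes at most 62.5 mm and 10.7 degrees, less where a joint would pass 70% of its speed; a pose out of reach is approached as far as the arm can. A call with a gripper value outside its range is refused whole. The fingers move at their own pace and stop on an object; "squeeze" is the grip in N (left out, the last holds). Time passes only in rows, so rows that repeat a pose let the fingers close. It gives the time, the measured TCP pose, the force and the opening at its end, in the units of the state.
- robot.get_state(): the state, without advancing time (a new reading comes with each control period).
- robot.camera(name): name is "scene" or "top" or "wrist"; returns the picture (420x560x3 uint8, red, green, blue); there is no depth.
- robot.calibration(name): a dict with "vertical_fov" (degrees; the focal length in pixels is half the picture's height over the tangent of half this angle, whatever the lens; pixels are square), "cx", "cy" (the principal point, pixels), "world_from_camera" (4x4, takes a point from camera to world coordinates). Camera axes: x right, y up, looking along -z (the intrinsics and any distortion apply to the point x, -y, -z); pixel columns grow to the right and rows downward; lengths in m; the calibration is good to about 2 mm. A picture is of the moment at which its call begins: read the wrist's pose just before it. calibration takes no time and is no camera call; for the wrist camera it gives the pose at the moment of the call.
- robot.finish_job(): hands the job in, once; it reports no verdict.
Trained networks look in the newest picture that a camera, given by its name, has taken for a name from the list of things; names that differ only in an ending like _2 or _b are one class to them, and where a whole thing is asked for, a point or a joint stands for the part that bears it (a point fixed in the world has none). Each returns a list of dicts, best first, with "confidence" (0 to 1); they miss things now and then, are a little off and sometimes report something else, mostly with a low value. They report only what shows in the picture. A call takes as long as a camera call. They do not tell look-alikes from the thing itself.
- robot.boxes_of(label, camera): "at" ([column, row] as shares, 0 to 1, of the picture: columns of its width, rows of its height, amid what is visible of it).
- robot.landmark_of(label, camera): "at" ([column, row] as shares, 0 to 1, of the picture: columns of its width, rows of its height: a listed point, or the origin of a listed thing).
The state is a dict: "time": time; "joint_pos": joint angles; "qd": joint speeds; "effort": joint torques, N m; "tcp_pos": TCP position; "ee_rot": TCP orientation; "ft_force": force on the tool from outside, world axes, zero at the start; "wrist_torque": the same for the moment, N m; "gripper_width": finger opening in m.
Only numpy, scipy, OpenCV 4.12 (cv2) and the standard library are available. Lean on these libraries where they do the work, as an engineer would, in place of code of your own. Each camera call takes 0.05 s, during which the arm holds its last target.

## Working session

There is one attempt and no reset: what is moved stays moved. The work goes in short steps, Python scripts to look and compute and a tool call to move; the robot and the scene stay as the last step left them, time stands still between calls to the robot, and variables do not carry over. Pictures are saved under pics/ and viewed, and the job is handed in when it is done.

Besides the shell and the picture viewer there is one more tool, called after "Request:" as name(argument=value, ...) on one line, values as JSON. arm_command: Moves the arm, as the interface text tells. Its arguments: {"type":"object","properties":{"xyz":{"type":"array"},"twist":{"type":"array"},"fingers":{"type":"array"},"squeeze":{"type":"number"}},"required":["xyz","twist","fingers"]}

```bash
ls; mkdir -p pics; python3 - <<'E'
from bench import robot
import cv2,numpy as np
for c in("scene","top","wrist"):
    im=robot.camera(c); cv2.imwrite(f"pics/{c}0.png",im[:,:,::-1])
    k=robot.calibration(c); print(c,{a:(np.round(b,4).tolist()) if not isinstance(b,str) else b for a,b in k.items()})
s=robot.get_state(); print(s)
E
```

```text
pics
scene {'vertical_fov': 44.5573, 'cx': 282.6476, 'cy': 209.423, 'world_from_camera': [[0.319, -0.6995, 0.6395, 1.2612], [0.9477, 0.2272, -0.2243, -0.3289], [0.0116, 0.6776, 0.7353, 1.0502], [0.0, 0.0, 0.0, 1.0]]}
top {'vertical_fov': 48.5017, 'cx': 266.2741, 'cy': 206.5915, 'world_from_camera': [[0.0223, 0.9976, -0.0659, 0.3889], [-0.9997, 0.0225, 0.0018, -0.0351], [0.0032, 0.0659, 0.9978, 1.5203], [0.0, 0.0, 0.0, 1.0]]}
wrist {'vertical_fov': 66.2699, 'cx': 279.099, 'cy': 211.4549, 'world_from_camera': [[0.2632, 0.9138, 0.3093, 0.2299], [-0.9647, 0.25, 0.0824, -0.5327], [-0.002, -0.3201, 0.9474, 0.3741], [0.0, 0.0, 0.0, 1.0]]}
{'time': 0.15, 'joint_pos': array([-1.32399383e+00,  3.20164727e-01,  1.56539068e+00,  2.42891265e-06,
        1.25735542e+00, -2.00082940e-02]), 'qd': array([-0.00013875, -0.00156325, -0.0037027 ,  0.00168602,  0.00012599,
       -0.00149709]), 'effort': array([ 2.76579749e-04, -4.15842819e+01, -2.34345227e+01, -4.12230497e-05,
        5.96550221e-03,  5.98010516e-06]), 'tcp_pos': array([ 0.1515188 , -0.55433605,  0.23866722]), 'ee_rot': array([[ 9.64616859e-01,  2.63655482e-01, -3.19795931e-04],
       [ 2.63655675e-01, -9.64616012e-01,  1.27879795e-03],
       [ 2.86818162e-05, -1.31786608e-03, -9.99999131e-01]]), 'ft_force': array([-0.66859635,  0.11741592, -0.38475507]), 'wrist_torque': array([-0.0008267 , -0.02963736, -0.03869092]), 'gripper_width': 0.08576072011048783}
```

View pics/scene0.png

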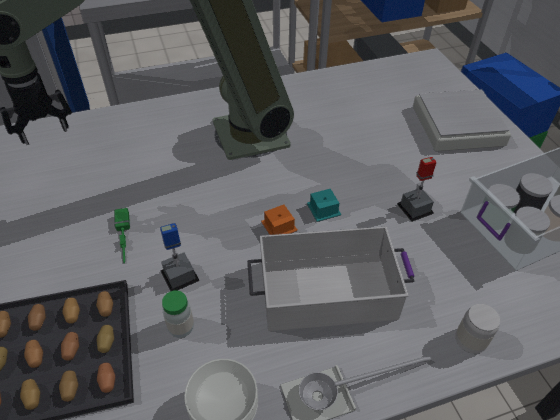

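View pics/top0.png

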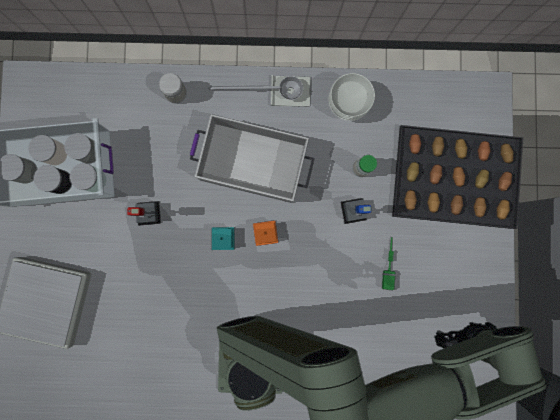

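View pics/wrist0.png

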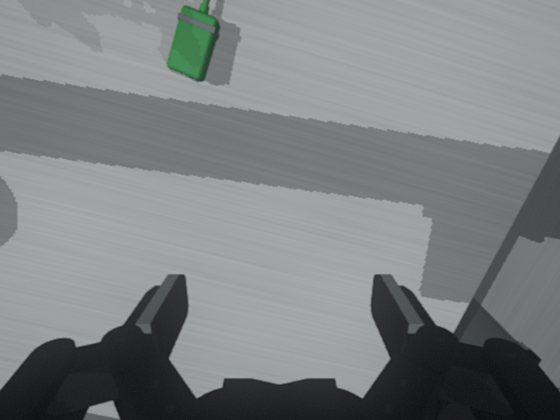

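The blue probe is on the right (top picture ~(362,209)), and the pan is turned with its purple handle on the left (~(195,145)). The green dummy lies at ~(390,280). Next I'll measure them.

```bash
cat > h.py <<'E'
from bench import robot
import cv2,numpy as np
W,H=560,420
def cal(n):
    k=robot.calibration(n); f=H/2/np.tan(np.radians(k["vertical_fov"])/2)
    return f,k["cx"],k["cy"],np.array(k["world_from_camera"])
def ray(C,p):
    f,cx,cy,T=C; d=np.array([(p[0]-cx)/f,-(p[1]-cy)/f,-1.]); return T[:3,3],T[:3,:3]@d
def onz(C,p,z):
    o,d=ray(C,p); return o+d*(z-o[2])/d[2]
def proj(C,X):
    f,cx,cy,T=C; q=T[:3,:3].T@(np.asarray(X,float)-T[:3,3]); return np.array([cx+f*q[0]/-q[2],cy-f*q[1]/-q[2]])
def tri(obs):
    A=np.zeros((3,3));b=np.zeros(3)
    for C,p in obs:
        o,d=ray(C,p);d=d/np.linalg.norm(d);M=np.eye(3)-np.outer(d,d);A+=M;b+=M@o
    X=np.linalg.solve(A,b); return X,[np.round(proj(C,X)-p,1).tolist() for C,p in obs]
E
python3 - <<'E'
from h import *
robot.camera("top");robot.camera("scene")
for l in("probe","probe_top","probe_tip","stand_blue","pan","corner","spice_jar"):
    for c in("top","scene"):
        r=robot.landmark_of(l,c)
        print(l,c,[(np.round(np.array(e["at"])*[W,H],1).tolist(),round(e["confidence"],2)) for e in r][:4])
print(robot.get_state()["time"])
E
python3 - <<'E'
import cv2
a=cv2.imread("pics/top0.png");cv2.imwrite("pics/top0z.png",cv2.resize(a[100:260,180:400],None,fx=3.6,fy=3.6,interpolation=cv2.INTER_CUBIC))
a=cv2.imread("pics/scene0.png");cv2.imwrite("pics/scene0z.png",cv2.resize(a[200:340,140:420],None,fx=2.8,fy=2.8,interpolation=cv2.INTER_CUBIC))
E
```

```text
probe top [([384.7, 268.6], 0.76), ([358.6, 213.0], 0.63), ([136.9, 213.5], 0.54)]
probe scene [([120.5, 228.5], 0.79), ([171.7, 243.0], 0.55)]
probe_top top [([366.3, 210.2], 0.72)]
probe_top scene [([167.7, 227.0], 0.74)]
probe_tip top [([391.7, 236.6], 0.53)]
probe_tip scene [([122.5, 260.8], 0.81), ([178.1, 268.1], 0.58), ([326.5, 288.9], 0.34)]
stand_blue top [([353.6, 213.2], 0.85), ([222.3, 239.3], 0.65), ([265.6, 232.4], 0.57)]
stand_blue scene [([177.2, 276.7], 0.88), ([275.9, 225.5], 0.79), ([325.2, 207.2], 0.56)]
pan top [([252.7, 161.7], 0.73), ([363.6, 208.7], 0.62)]
pan scene [([326.9, 292.9], 0.95), ([421.5, 177.9], 0.15)]
corner top [([197.8, 176.0], 0.63)]
corner scene [([383.7, 226.4], 0.71)]
spice_jar top [([359.7, 166.7], 0.66)]
spice_jar scene [([182.8, 328.5], 0.58), ([325.2, 293.0], 0.16)]
0.95
```

View pics/top0z.png

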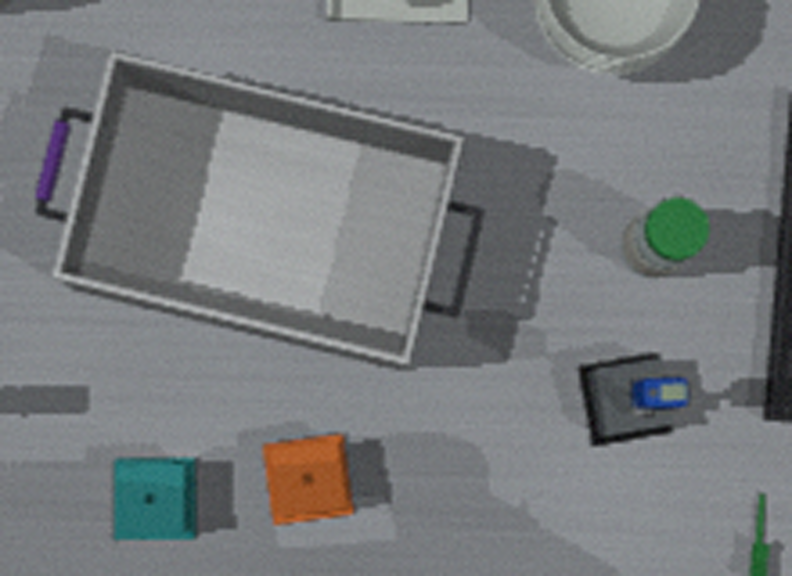

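View pics/scene0z.png

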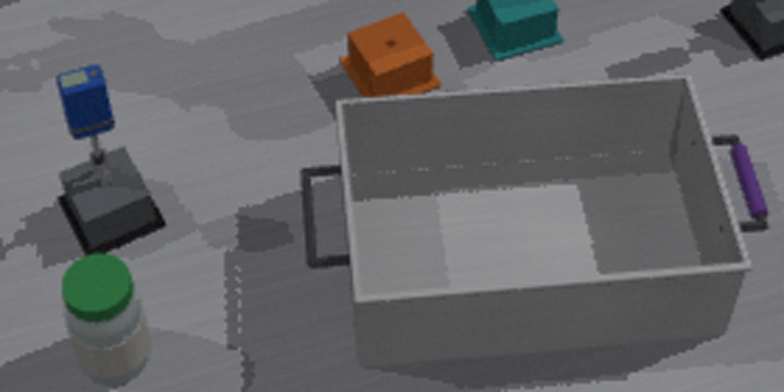

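```bash
python3 - <<'E'
from h import *
t=cal("top");s=cal("scene")
print("top",tri([(t,(366.3,210.2)),(s,(167.7,227))]))
print("org",tri([(t,(358.6,213)),(s,(171.7,243))]))
print("stand",onz(t,(353.6,213.2),0),onz(s,(177.2,276.7),0))
print("jar",onz(t,(359.7,166.7),0),onz(s,(182.8,328.5),0))
print("corner",tri([(t,(197.8,176)),(s,(383.7,226.4))]))
P=[onz(t,p,.105) for p in((195.6,176.7),(293.6,200.6),(308,137.8),(211.1,115.6))]
for i in range(4): 
  d=P[(i+1)%4]-P[i];print(P[i].round(4),np.linalg.norm(d).round(4),np.degrees(np.arctan2(d[1],d[0])).round(1))
S=[onz(s,(140+x/2.8,200+y/2.8),.105) for x,y in((688,79),(340,101),(357,299),(747,268))]
for i in range(4): 
  d=S[(i+1)%4]-S[i];print(S[i].round(4),np.linalg.norm(d).round(4),np.degrees(np.arctan2(d[1],d[0])).round(1))
E
```

```text
top (array([ 0.47382228, -0.32530837,  0.17836862]), [[-0.3, -0.1], [-0.4, -0.0]])
org (array([ 0.46806481, -0.32061371,  0.11265705]), [[1.1, 0.3], [1.5, 0.1]])
stand [ 0.47413095 -0.32353016  0.        ] [ 0.48196714 -0.3295706   0.        ]
jar [ 0.62772502 -0.34207838  0.        ] [ 0.62851559 -0.34430872  0.        ]
corner (array([0.57111665, 0.17360121, 0.10846531]), [[-0.2, -0.1], [-0.2, 0.0]])
[0.569  0.1802 0.105 ] 0.3079 -102.5
[ 0.5026 -0.1204  0.105 ] 0.1988 -11.8
[ 0.6971 -0.1611  0.105 ] 0.3061 78.2
[0.7595 0.1386 0.105 ] 0.195 167.7
[0.5755 0.1781 0.105 ] 0.3028 -103.4
[ 0.5056 -0.1166  0.105 ] 0.1965 -13.2
[ 0.6968 -0.1615  0.105 ] 0.3042 77.1
[0.7649 0.135  0.105 ] 0.1942 167.2
```

Request:
arm_command(xyz=[[5,0.5,0],[10,1,0],[15,1.5,0],[20,2,0],[25,2.5,0],[30,3,0],[34,3.3,0],[37,3.3,0],[37,3.3,0],[37,3.3,0]], twist=[0,0,0,0,0,0,0,0,0,0], fingers=[8.5,8.5,8.5,8.5,8.5,8.5,8.5,8.5,8.5,8.5])

```text
time: 2.2
tcp_pos: [0.5166, -0.4891, 0.2391]
ee_rot: [[0.965, 0.264, -0.001], [0.264, -0.965, 0.0], [-0.001, -0.0, -1.0]]
ft_force: [-0.3, -0.1, -0.1]
gripper_width: 0.085
```

```bash
python3 - <<'E'
from h import *
print(robot.get_state()["tcp_pos"],robot.get_state()["time"])
im=robot.camera("wrist"); cv2.imwrite("pics/w1.png",im[:,:,::-1])
k=cal("wrist")
for z in(.18,.12,.09,.01): print(proj(k,(.474,-.325,z)))
E
```

```text
[ 0.51657265 -0.48908819  0.23912162] 2.2
[ 19.86933676 230.38718427]
[ 75.15843209 203.140928  ]
[ 94.81771003 193.45291046]
[132.51545484 174.87560494]
```

View pics/w1.png

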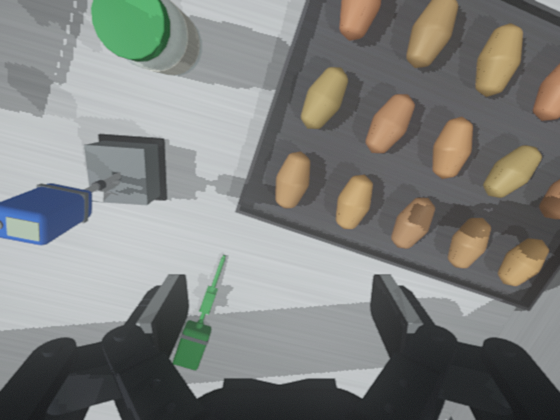

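```bash
python3 - <<'E'
from h import *
a=cv2.imread("pics/w1.png");cv2.imwrite("pics/w1z.png",cv2.resize(a[120:260,0:180],None,fx=4.3,fy=4.3,interpolation=cv2.INTER_CUBIC))
k=cal("wrist");print(onz(k,(119,181),.045),onz(k,(90,197),.12))
E
```

```text
[ 0.47530411 -0.32579398  0.045     ] [ 0.48260464 -0.33645025  0.12      ]
```

View pics/w1z.png

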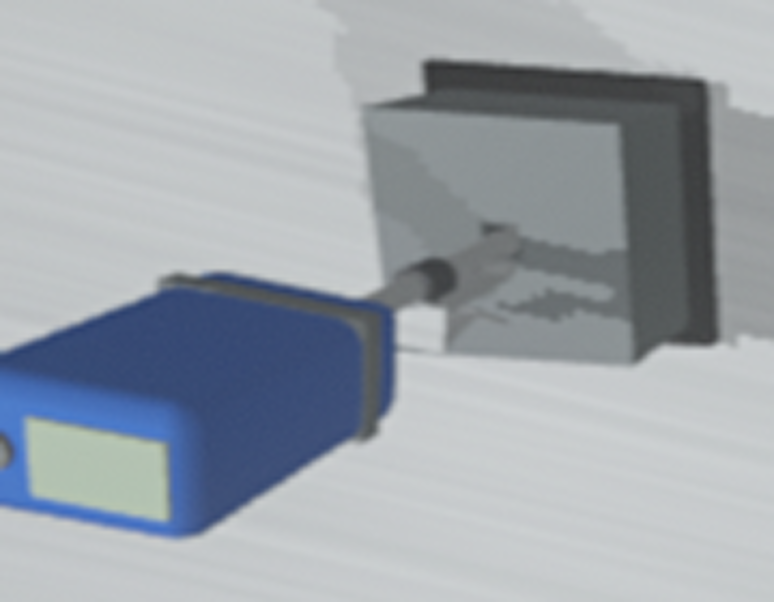

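The clip's bright plate (~(95,197) in w1) hangs on the robot-facing side, so the probe's +x points roughly away from the robot, at a yaw of about 5-10°. I'll hover above it with the jaws across its x.

Request:
arm_command(xyz=[[0,-2,-1],[0,-4,-2],[0,-6,-3],[0.3,-8,-3],[0.3,-11,-3],[0.3,-14,-3],[0.3,-16.7,-3],[0.3,-16.7,-3],[0.3,-16.7,-3],[0.3,-16.7,-3]], twist=[-10,-20,-30,-40,-50,-60,-70,-80,-82,-82], fingers=[8.5,8.5,8.5,8.5,8.5,8.5,8.5,8.5,8.5,8.5])

```text
time: 3.5
tcp_pos: [0.4756, -0.3276, 0.2695]
ee_rot: [[-0.124, 0.992, 0.0], [0.992, 0.124, -0.0], [-0.0, 0.0, -1.0]]
ft_force: [0.2, -0.1, 0.1]
gripper_width: 0.085
```

```bash
python3 - <<'E'
from h import *
im=robot.camera("wrist"); cv2.imwrite("pics/w2.png",im[:,:,::-1])
k=cal("wrist");np.save("k2.npy",np.array(k,dtype=object),allow_pickle=True)
for z in(.18,.12,.09,.045): print(proj(k,(.4755,-.326,z)))
for l in("probe","probe_top","stand_blue"):
    print(l,[(np.round(np.array(e["at"])*[W,H],1).tolist(),round(e["confidence"],2)) for e in robot.landmark_of(l,"wrist")])
E
```

```text
[280.75003807 218.05667801]
[280.42241798 195.90803045]
[280.30170052 187.74696672]
[280.1557056  177.87702826]
probe [([129.5, 237.9], 0.78), ([287.5, 195.1], 0.7)]
probe_top [([284.1, 213.4], 0.75), ([81.9, 226.1], 0.56)]
stand_blue [([283.4, 168.3], 0.75)]
```

View pics/w2.png

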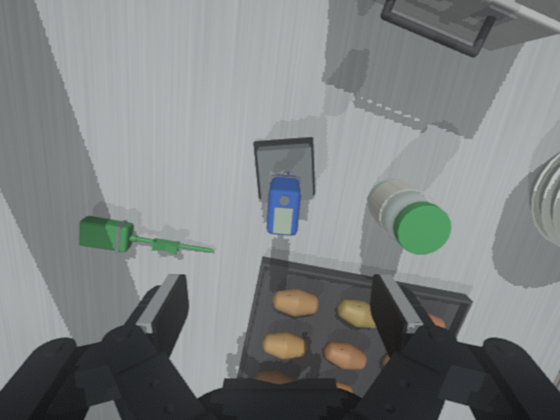

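```bash
python3 - <<'E'
from h import *
a=cv2.imread("pics/w2.png");cv2.imwrite("pics/w2z.png",cv2.resize(a[130:250,230:340],None,fx=5,fy=5,interpolation=cv2.INTER_CUBIC))
E
```

```text
(no output)
```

View pics/w2z.png

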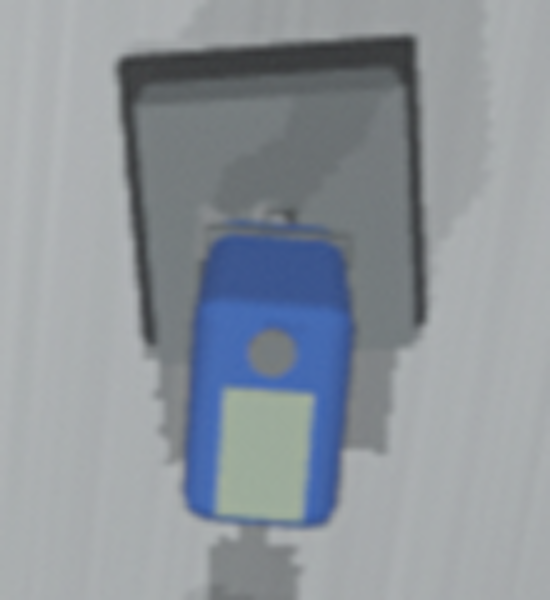

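```bash
python3 - <<'E'
from h import *
k=cal("wrist")
f=lambda x,y,z=.18: onz(k,(230+x/5,130+y/5),z)
L=[f(*p) for p in((225,388),(314,395),(304,521),(218,513))]
e=[f(*p) for p in((197,310),(353,315),(335,515),(187,500))]
for Q in(L,e):
  for i in range(4):
    d=Q[(i+1)%4]-Q[i];print(Q[i].round(4),np.linalg.norm(d).round(4),np.degrees(np.arctan2(d[1],d[0])).round(1))
# centre from outline extents
l=f(194,400);r=f(345,400);print("lr",l,r,np.linalg.norm(r-l),(l+r)/2)
t=f(275,298);b=f(262,525);print("tb",t,b,np.linalg.norm(t-b),(t+b)/2)
s=robot.get_state();print(s["tcp_pos"])
E
```

```text
[ 0.4705 -0.3181  0.18  ] 0.0131 2.5
[ 0.4836 -0.3176  0.18  ] 0.0201 -86.4
[ 0.4849 -0.3376  0.18  ] 0.013 -178.6
[ 0.4719 -0.3379  0.18  ] 0.0198 93.9
[ 0.4651 -0.3069  0.18  ] 0.0226 5.3
[ 0.4875 -0.3048  0.18  ] 0.0313 -86.6
[ 0.4894 -0.336   0.18  ] 0.0224 -179.1
[ 0.467  -0.3364  0.18  ] 0.0296 93.7
lr [ 0.46620788 -0.32054606  0.18      ] [ 0.48824983 -0.31776934  0.18      ] 0.022216164624043005 [ 0.47722885 -0.3191577   0.18      ]
tb [ 0.47600663 -0.3037063   0.18      ] [ 0.47868593 -0.33903183  0.18      ] 0.0354269894515522 [ 0.47734628 -0.32136907  0.18      ]
[ 0.4759536  -0.32739631  0.26917084]
```

Request:
arm_command(xyz=[[0.5,0.15,0],[0.5,0.15,2],[0.5,0.15,5],[0.5,0.15,8],[0.5,0.15,10],[0.5,0.15,11.5],[0.5,0.15,12.3],[0.5,0.15,12.3],[0.5,0.15,12.3]], twist=[3.7,3.7,3.7,3.7,3.7,3.7,3.7,3.7,3.7], fingers=[5.5,5.5,5.5,5.5,5.5,5.5,5.5,5.5,5.5])

```text
time: 4.82
tcp_pos: [0.4774, -0.3223, 0.1471]
ee_rot: [[-0.062, 0.998, 0.001], [0.998, 0.062, -0.001], [-0.001, 0.001, -1.0]]
ft_force: [-0.4, 0.2, 0.8]
gripper_width: 0.055
```

```bash
python3 - <<'E'
from h import *
im=robot.camera("wrist"); cv2.imwrite("pics/w3.png",im[:,:,::-1])
E
```

```text
(no output)
```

View pics/w3.png

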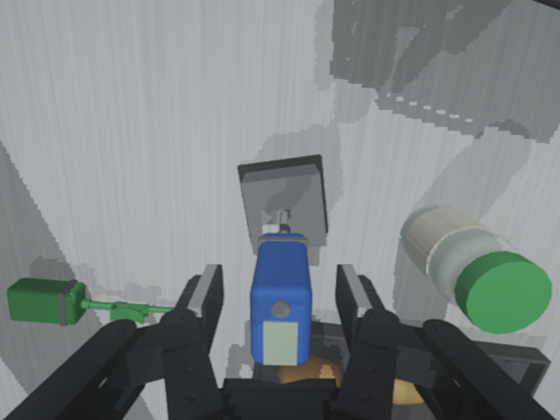

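The head (~col 281) is centred between the pads (222/338) and aligned. Closing the fingers.

Request:
arm_command(xyz=[[0,0,0],[0,0,0],[0,0,0],[0,0,0],[0,0,0],[0,0,0],[0,0,0],[0,0,0]], twist=[0,0,0,0,0,0,0,0], fingers=[3,2,2,2,2,2,2,2], squeeze=60)

```text
time: 5.88
tcp_pos: [0.4781, -0.3222, 0.147]
ee_rot: [[-0.062, 0.998, 0.003], [0.998, 0.062, -0.001], [-0.001, 0.003, -1.0]]
ft_force: [5.1, 0.9, 3.5]
gripper_width: 0.0233
```

Request:
arm_command(xyz=[[0,0.1,0],[0,0.1,-0.5],[0,0.1,-1.5],[0,0.1,-2.5],[0,0.1,-3.5],[0,0.1,-4.5],[0,0.1,-6.5],[0,0.1,-9],[0,0.1,-12],[0,0.1,-14],[0,0.1,-14],[0,0.1,-14]], twist=[0,0,0,0,0,0,0,0,0,0,0,0], fingers=[2,2,2,2,2,2,2,2,2,2,2,2])

```text
time: 7.38
tcp_pos: [0.4767, -0.3215, 0.2851]
ee_rot: [[-0.062, 0.998, -0.003], [0.998, 0.062, 0.001], [0.002, -0.003, -1.0]]
ft_force: [-0.6, -0.3, -2.0]
gripper_width: 0.023
```

```bash
python3 - <<'E'
from h import *
for c in("scene","wrist","top"):
    im=robot.camera(c); cv2.imwrite(f"pics/{c}4.png",im[:,:,::-1])
a=cv2.imread("pics/scene4.png");cv2.imwrite("pics/scene4z.png",cv2.resize(a[120:320,100:300],None,fx=3,fy=3,interpolation=cv2.INTER_CUBIC))
for l in("probe","probe_top","probe_tip"):
  for c in("scene","wrist","top"):
    print(l,c,[(np.round(np.array(e["at"])*[W,H],1).tolist(),round(e["confidence"],2)) for e in robot.landmark_of(l,c)])
E
```

```text
probe scene [([118.5, 232.3], 0.95), ([161.5, 200.9], 0.67)]
probe wrist [([284.6, 258.1], 0.92), ([138.6, 245.6], 0.72), ([282.5, 169.5], 0.6)]
probe top []
probe_top scene [([158.1, 185.3], 0.71), ([164.0, 198.4], 0.71), ([124.6, 209.7], 0.7), ([171.4, 234.5], 0.44)]
probe_top wrist [([93.7, 238.6], 0.83), ([279.4, 332.4], 0.63)]
probe_top top [([354.2, 214.0], 0.67), ([388.0, 288.5], 0.6)]
probe_tip scene [([123.9, 264.6], 0.89), ([173.9, 236.8], 0.72), ([177.7, 278.4], 0.6)]
probe_tip wrist [([282.7, 201.8], 0.62)]
probe_tip top [([391.8, 240.3], 0.62)]
```

View pics/scene4z.png

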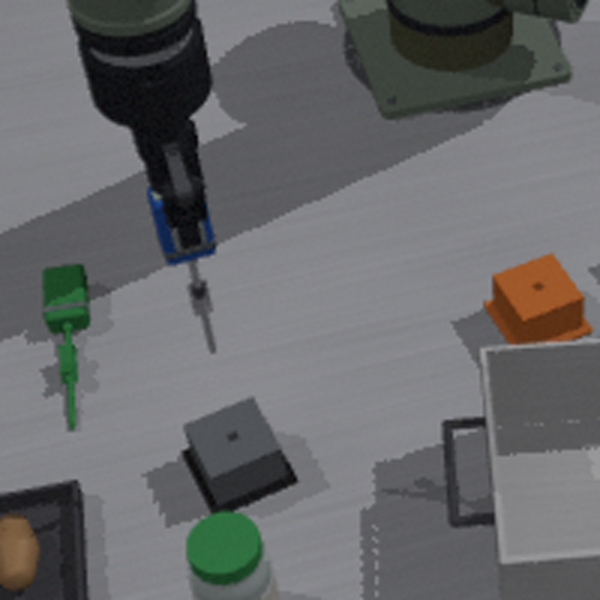

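View pics/wrist4.png

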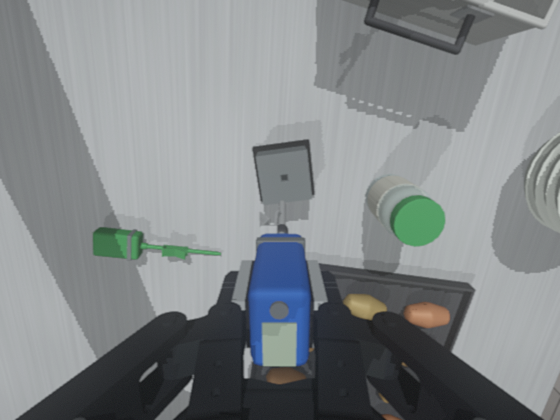

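```bash
python3 - <<'E'
from h import *
k=cal("wrist");s=robot.get_state();print(s["tcp_pos"],s["ft_force"],s["time"])
print("hole",onz(k,(284.5,177.5),.045))
T=s["tcp_pos"];R=s["ee_rot"]
for d in(0,-.003,.003):
  p=T+R[:,0]*d
  print(d,[proj(k,p+np.array([0,0,-.027+h])).round(1).tolist() for h in(.06,-.026,-.04,-.11)])
a=cv2.imread("pics/wrist4.png");cv2.imwrite("pics/w4z.png",cv2.resize(a[140:260,220:340],None,fx=5,fy=5,interpolation=cv2.INTER_CUBIC))
E
```

```text
[ 0.47794046 -0.32186308  0.28632523] [-0.01478859 -0.63606369 -0.88586846] 7.975
hole [ 0.48321369 -0.32329119  0.045     ]
0 [[282.4, 330.2], [281.1, 239.8], [281.0, 231.5], [280.5, 201.5]]
-0.003 [[282.4, 336.6], [281.1, 244.1], [281.0, 235.5], [280.5, 204.7]]
0.003 [[282.5, 323.6], [281.1, 235.4], [281.0, 227.3], [280.5, 198.2]]
```

View pics/w4z.png

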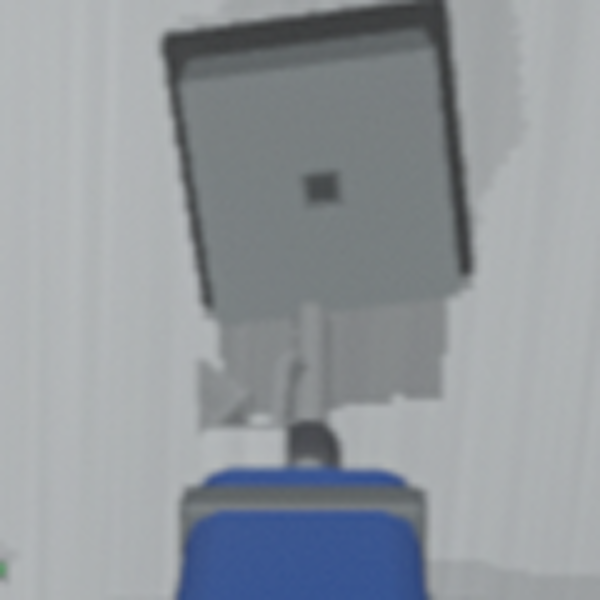

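The probe is in hand. The clip's plate and leaf show on the tool's −y side (zoom ~(295,385) and (220,395)), as expected. Moving to hover over the near side.

Request:
arm_command(xyz=[[4,1,-1],[8,2.2,-1.5],[12,3.3,-1.5],[16,4.4,-1.5],[20,5.5,-1.5],[24,6.6,-1.5],[28,7.7,-1.5],[32,8.7,-1.5],[35,9.6,-1.5],[37.3,10.1,-1.5],[37.3,10.1,-1.5],[37.3,10.1,-1.5],[37.3,10.1,-1.5]], twist=[2,4,6,8,10,12,14,16,16,16,16,16,16], fingers=[2,2,2,2,2,2,2,2,2,2,2,2,2])

```text
time: 9.6
tcp_pos: [0.5553, 0.0558, 0.3014]
ee_rot: [[0.216, 0.976, 0.0], [0.976, -0.216, -0.0], [-0.0, 0.0, -1.0]]
ft_force: [0.0, 0.8, -1.6]
gripper_width: 0.0232
```

```bash
python3 - <<'E'
from h import *
s=robot.get_state();print(s["tcp_pos"],s["ee_rot"][:,0],s["ft_force"],s["time"])
for c in("wrist","scene"):
    im=robot.camera(c); cv2.imwrite(f"pics/{c}5.png",im[:,:,::-1])
E
```

```text
[0.55527712 0.05580129 0.30138535] [ 2.16095590e-01  9.76372129e-01 -4.01268807e-04] [ 0.03127996  0.81864344 -1.61828431] 9.6
```

View pics/wrist5.png

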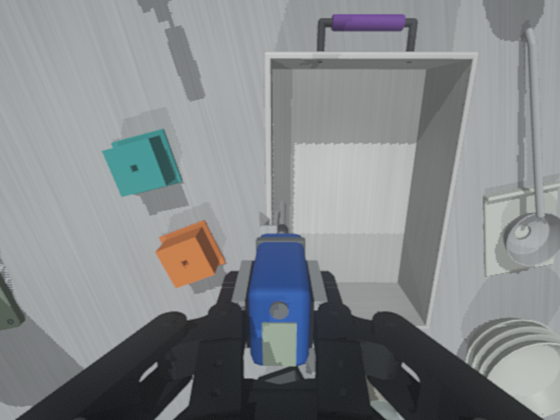

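View pics/scene5.png

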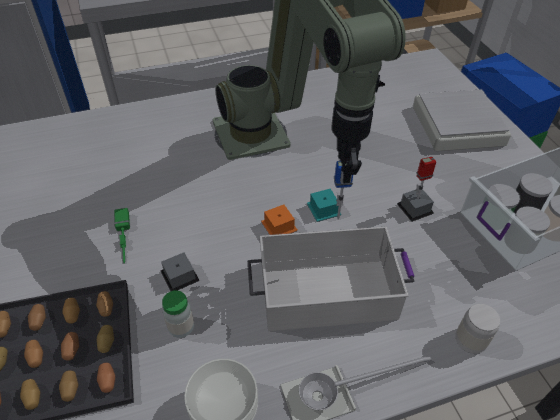

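```bash
python3 - <<'E'
from h import *
a=cv2.imread("pics/wrist5.png");cv2.imwrite("pics/w5z.png",cv2.resize(a[40:120,240:340],None,fx=6,fy=6,interpolation=cv2.INTER_CUBIC))
cv2.imwrite("pics/w5y.png",cv2.resize(a[160:260,230:330],None,fx=6,fy=6,interpolation=cv2.INTER_CUBIC))
E
```

```text
(no output)
```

View pics/w5z.png

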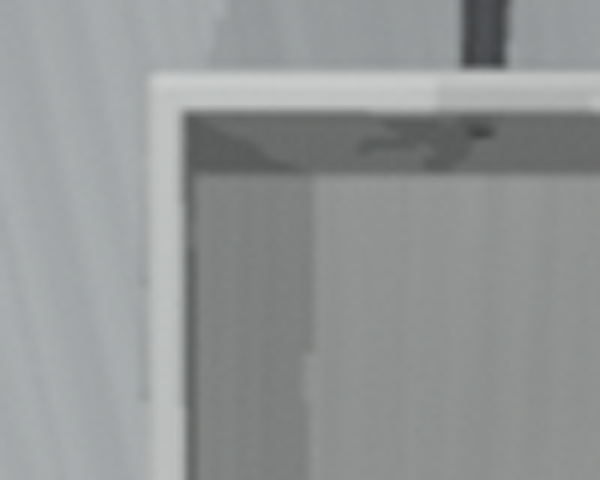

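View pics/w5y.png

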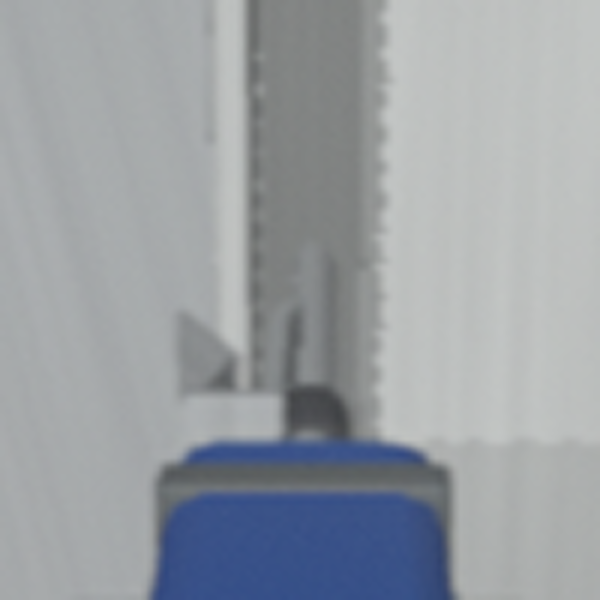

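```bash
python3 - <<'E'
from h import *
k=cal("wrist");s=robot.get_state();T=s["tcp_pos"];R=s["ee_rot"];print(T,s["ft_force"])
def tl(p,z): return (R.T@(onz(k,p,z)-T))*1000
for sh in(0,2):
  q=np.array([-sh,0])
  print("tip",tl((282.7,200.5)+q,T[2]-.137).round(1))
  print("head L/R", )
  for n,p in dict(in_c=(270.7,58.7),out_c=(265,52.3),in_1=(271.7,165),out_1=(266.3,165),in_2=(271.7,210),out_2=(266.3,215)).items(): print(n,tl(np.array(p)+q,.105).round(1))
a=onz(k,(270.7-2,58.7),.105);b=onz(k,(271.7-2,190),.105);d=a-b;print(a,b,np.degrees(np.arctan2(d[1],d[0])),np.degrees(np.arctan2(R[1,0],R[0,0])))
E
```

```text
[0.55532089 0.05592065 0.30139643] [ 0.4646118  -0.28395271 -0.81752787]
tip [  0.6   1.9 137. ]
head L/R
in_c [121.5  -9.1 196.4]
out_c [127.  -14.4 196.4]
in_1 [ 21.2  -9.  196.4]
out_1 [ 21.2 -14.6 196.4]
in_2 [-28.   -9.4 196.4]
out_2 [-33.8 -15.3 196.4]
tip [6.00e-01 1.00e-01 1.37e+02]
head L/R
in_c [121.5 -11.  196.4]
out_c [127.  -16.3 196.4]
in_1 [ 21.2 -11.  196.4]
out_1 [ 21.2 -16.6 196.4]
in_2 [-28.  -11.5 196.4]
out_2 [-33.8 -17.5 196.4]
[0.57087679 0.17692271 0.105     ] [0.54310547 0.05285383 0.105     ] 77.3830053536497 77.52076987690535
```

Request:
arm_command(xyz=[[0,-0.5,0],[0,-0.5,1],[0,-0.5,3],[0,-0.5,5],[0,-0.5,7],[0,-0.5,8],[0,-0.5,8.8],[0,-0.5,9],[0,-0.5,9],[0,-0.5,9]], twist=[0,0,0,0,0,0,0,0,0,0], fingers=[2,2,2,2,2,2,2,2,2,2])

```text
time: 10.95
tcp_pos: [0.5509, 0.0578, 0.2119]
ee_rot: [[0.215, 0.977, 0.001], [0.977, -0.215, 0.0], [0.0, 0.001, -1.0]]
ft_force: [-0.3, -0.0, -1.0]
gripper_width: 0.0238
```

```bash
python3 - <<'E'
from h import *
s=robot.get_state();print(s["tcp_pos"],s["ee_rot"][:,0],s["ft_force"],s["time"])
for c in("wrist","scene"):
    im=robot.camera(c); cv2.imwrite(f"pics/{c}6.png",im[:,:,::-1])
s=robot.get_state();print(s["tcp_pos"],s["ft_force"])
a=cv2.imread("pics/wrist6.png");cv2.imwrite("pics/w6y.png",cv2.resize(a[160:260,220:340],None,fx=6,fy=6,interpolation=cv2.INTER_CUBIC))
a=cv2.imread("pics/scene6.png");cv2.imwrite("pics/s6.png",cv2.resize(a[150:290,250:450],None,fx=4,fy=4,interpolation=cv2.INTER_CUBIC))
E
```

```text
[0.55086666 0.05780894 0.21186015] [2.14976959e-01 9.76619084e-01 2.69587914e-04] [-0.27568647 -0.01023727 -1.00144721] 10.95
[0.55074095 0.05781886 0.21176461] [ 0.47146209 -1.60423025 -0.43616925]
```

View pics/w6y.png

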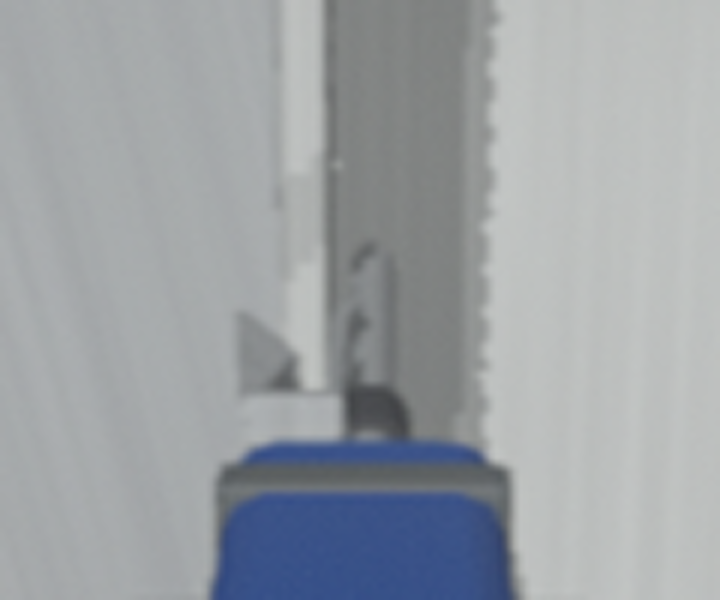

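View pics/s6.png

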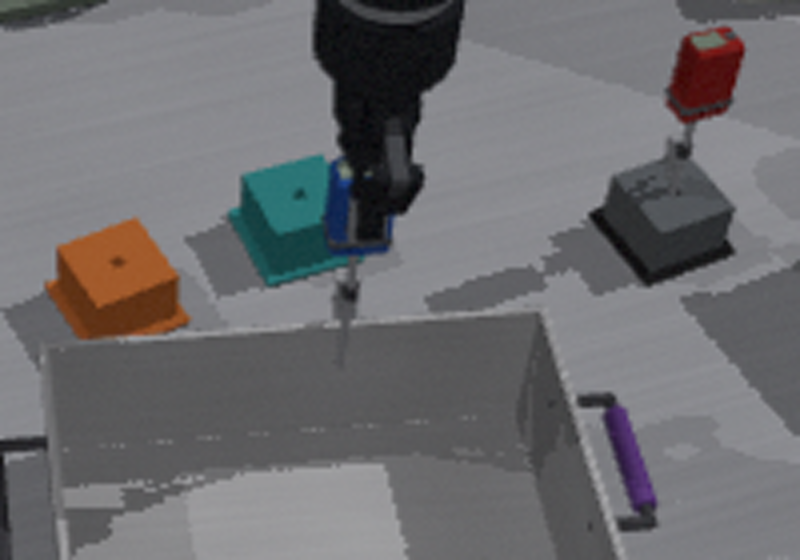

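The rim passes between the plate and the leaf (zoom: rim columns 285-325, leaf tip 240-295, plate ~350). Descending gradually.

Request:
arm_command(xyz=[[0,0,0.5],[0,0,1],[0,0,1.4],[0,0,1.7],[0,0,2],[0,0,2.3],[0,0,2.5],[0,0,2.5]], twist=[0,0,0,0,0,0,0,0], fingers=[2,2,2,2,2,2,2,2])

```text
time: 12.05
tcp_pos: [0.5503, 0.0578, 0.1861]
ee_rot: [[0.215, 0.977, -0.001], [0.977, -0.215, -0.0], [-0.0, -0.001, -1.0]]
ft_force: [-0.9, 0.1, 0.2]
gripper_width: 0.0234
```

Request:
arm_command(xyz=[[0,0,0.3],[0,0,0.6],[0,0,0.8],[0,0,1.0],[0,0,1.0]], twist=[0,0,0,0,0], fingers=[2,2,2,2,2])

```text
time: 12.68
tcp_pos: [0.5503, 0.0577, 0.1759]
ee_rot: [[0.215, 0.977, -0.001], [0.977, -0.215, -0.0], [-0.0, -0.001, -1.0]]
ft_force: [-0.6, -0.1, -1.1]
gripper_width: 0.0234
```

Request:
arm_command(xyz=[[0,0,0.2],[0,0,0.4],[0,0,0.5],[0,0,0.5]], twist=[0,0,0,0], fingers=[2,2,2,2])

```text
time: 13.18
tcp_pos: [0.5507, 0.0578, 0.1713]
ee_rot: [[0.215, 0.977, 0.001], [0.977, -0.215, -0.0], [-0.0, 0.001, -1.0]]
ft_force: [-0.9, -0.3, -0.7]
gripper_width: 0.0235
```

```bash
python3 - <<'E'
from h import *
im=robot.camera("wrist"); cv2.imwrite("pics/wrist7.png",im[:,:,::-1])
s=robot.get_state();print(s["tcp_pos"],s["ft_force"])
cv2.imwrite("pics/w7y.png",cv2.resize(im[140:260,210:350,::-1],None,fx=5,fy=5,interpolation=cv2.INTER_CUBIC))
E
```

```text
[0.5507166  0.05779079 0.17132477] [-0.35267939  1.13419736 -1.64719902]
```

View pics/w7y.png

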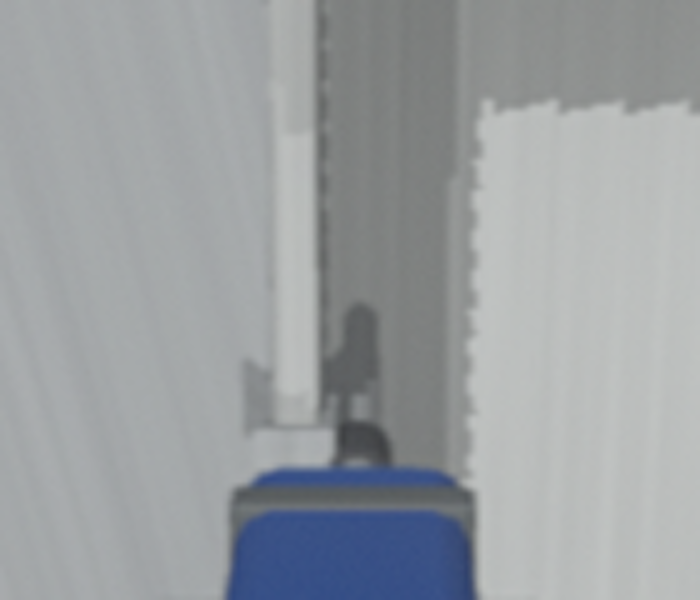

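Request:
arm_command(xyz=[[0,0,0.1],[0,0,0.2],[0,0,0.3],[0,0,0.3]], twist=[0,0,0,0], fingers=[2,2,2,2])

```text
time: 13.72
tcp_pos: [0.551, 0.0578, 0.1695]
ee_rot: [[0.215, 0.977, 0.002], [0.977, -0.215, 0.0], [0.0, 0.002, -1.0]]
ft_force: [-1.1, -0.7, 6.2]
gripper_width: 0.0234
```

Request:
arm_command(xyz=[[0,0,0.1],[0,0,0.2],[0,0,0.2]], twist=[0,0,0], fingers=[2,2,2])

```text
time: 14.1
tcp_pos: [0.5513, 0.0579, 0.1694]
ee_rot: [[0.215, 0.977, 0.004], [0.977, -0.215, 0.0], [0.001, 0.003, -1.0]]
ft_force: [-2.7, -0.6, 15.0]
gripper_width: 0.0236
```

15 N with no yield at TCP z = 0.1694 puts the bend about 37 mm below the probe origin, which is inside the given range. I'll ease the push and check by eye.

Request:
arm_command(xyz=[[0,0,-0.1],[0,0,-0.25],[0,0,-0.25]], twist=[0,0,0], fingers=[2,2,2])

```text
time: 14.48
tcp_pos: [0.5511, 0.0578, 0.1695]
ee_rot: [[0.215, 0.977, 0.002], [0.977, -0.215, 0.0], [0.0, 0.002, -1.0]]
ft_force: [-0.1, 0.5, 6.0]
gripper_width: 0.0232
```

```bash
python3 - <<'E'
from h import *
s=robot.get_state();print(s["tcp_pos"],s["ft_force"],s["wrist_torque"])
for c in("wrist","scene"):
    im=robot.camera(c); cv2.imwrite(f"pics/{c}8.png",im[:,:,::-1])
a=cv2.imread("pics/wrist8.png");cv2.imwrite("pics/w8y.png",cv2.resize(a[140:260,210:350],None,fx=5,fy=5,interpolation=cv2.INTER_CUBIC))
a=cv2.imread("pics/scene8.png");cv2.imwrite("pics/s8.png",cv2.resize(a[170:290,250:420],None,fx=4.6,fy=4.6,interpolation=cv2.INTER_CUBIC))
E
```

```text
[0.55106307 0.0578213  0.16947467] [-0.06584533  0.4659237   6.03022881] [ 0.01246059  0.14906282 -0.00584243]
```

View pics/w8y.png

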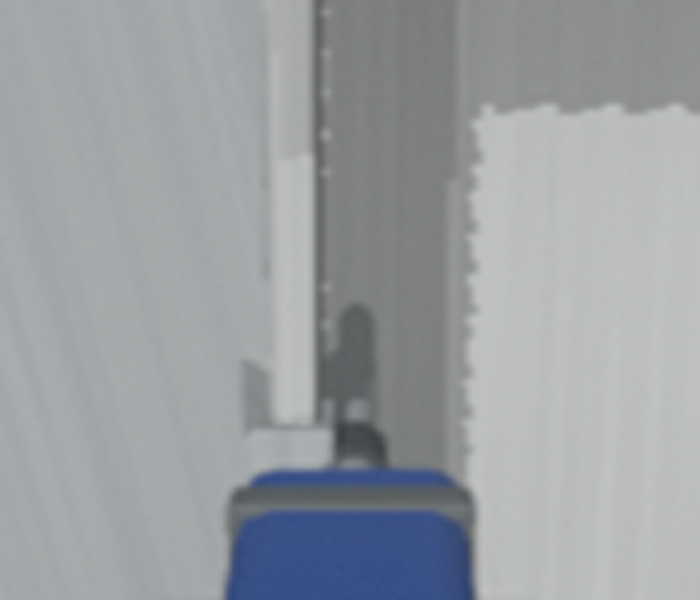

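View pics/s8.png

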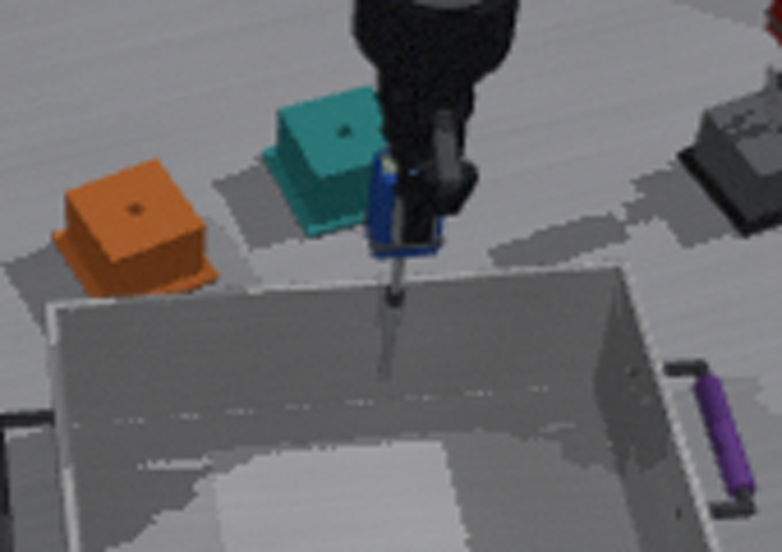

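The clip straddles the rim (zoom: bend at ~(290,445), leaf outside at 255, plate inside at 325), the stem is inside, and it's rigid under 15 N, so it's home. I'll ease to a light push and slide slowly.

Request:
arm_command(xyz=[[0,0,-0.08],[0.2,0,-0.08],[0.5,0,-0.08],[0.9,0,-0.08],[1.3,0,-0.08],[1.7,0,-0.08],[2.1,0,-0.08],[2.5,0,-0.08]], twist=[0,0,0,0,0,0,0,0], fingers=[2,2,2,2,2,2,2,2])

```text
time: 15.58
tcp_pos: [0.5561, 0.0825, 0.1695]
ee_rot: [[0.215, 0.977, 0.0], [0.977, -0.215, -0.0], [-0.0, 0.0, -1.0]]
ft_force: [1.2, -0.9, 1.4]
gripper_width: 0.0233
```

```bash
python3 - <<'E'
from h import *
s=robot.get_state();print(s["tcp_pos"],s["ft_force"],s["ee_rot"].T@s["ft_force"],s["time"])
k=cal("wrist")
im=robot.camera("wrist"); cv2.imwrite("pics/wrist9.png",im[:,:,::-1])
im=robot.camera("top"); cv2.imwrite("pics/top9.png",im[:,:,::-1])
cv2.imwrite("pics/w9y.png",cv2.resize(im[100:220,180:320,::-1],None,fx=5,fy=5,interpolation=cv2.INTER_CUBIC))
E
```

```text
[0.55607591 0.08249396 0.16953508] [ 1.24095303 -0.88148533  1.42817444] [-0.59435646  1.40182093 -1.42769098] 15.575
```

View pics/wrist9.png

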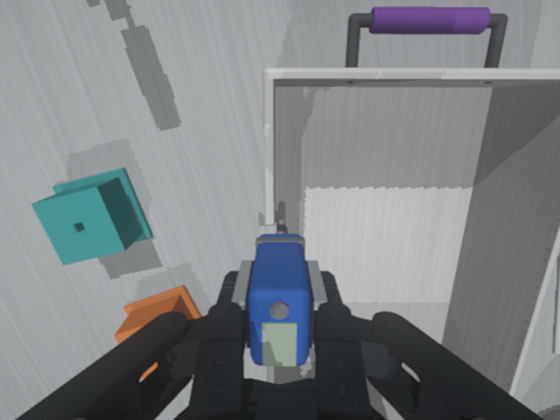

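View pics/w9y.png

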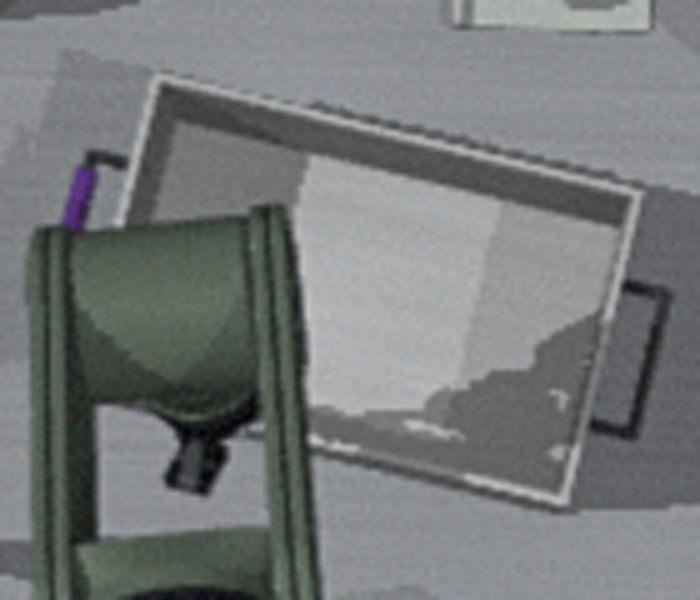

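```bash
python3 - <<'E'
from h import *
k=cal("wrist");s=robot.get_state();T=s["tcp_pos"];R=s["ee_rot"];print(T,R.T@s["ft_force"])
a=cv2.imread("pics/wrist9.png");cv2.imwrite("pics/w9z.png",cv2.resize(a[60:100,255:315],None,fx=10,fy=10,interpolation=cv2.INTER_CUBIC))
for r in(79,80,81,82): print(r,(R.T@(onz(k,(273,r),.105)-T)*1000).round(1))
E
```

```text
[0.55617224 0.08282606 0.16956977] [ 0.89044507  2.07124443 -0.84830197]
79 [95.3 -4.8 64.6]
80 [94.8 -4.8 64.6]
81 [94.2 -4.8 64.6]
82 [93.7 -4.8 64.6]
```

View pics/w9z.png

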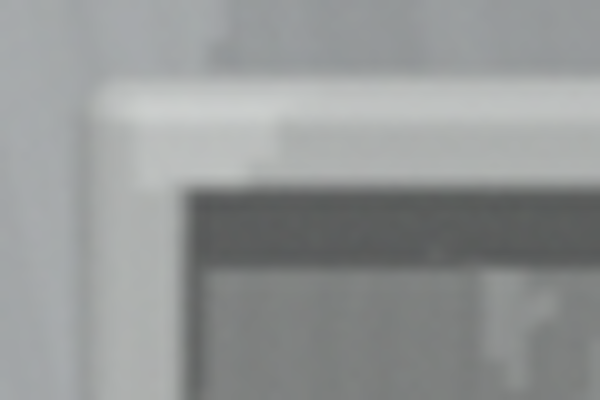

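Request:
arm_command(xyz=[[0.2,0.03,0],[0.6,0.03,0],[1.0,0.03,0],[1.4,0.03,0],[1.8,0.03,0],[2.2,0.03,0],[2.6,0.03,0],[3.0,0.03,0],[3.4,0.03,0],[3.8,0.03,0],[4.2,0.03,0],[4.6,0.04,0],[5.0,0.04,0],[5.4,0.04,0],[5.8,0.04,0],[6.2,0.05,0],[6.6,0.05,0],[7.0,0.05,0],[7.3,0.05,0],[7.5,0.05,0]], twist=[0,0,0,0,0,0,0,0,0,0,0,0,0,0,0,0,0,0,0,0], fingers=[2,2,2,2,2,2,2,2,2,2,2,2,2,2,2,2,2,2,2,2])

```text
time: 18.18
tcp_pos: [0.5725, 0.1556, 0.1696]
ee_rot: [[0.215, 0.977, -0.0], [0.977, -0.215, -0.0], [-0.0, -0.0, -1.0]]
ft_force: [-0.5, -0.9, 1.2]
gripper_width: 0.0233
```

```bash
python3 - <<'E'
from h import *
k=cal("wrist");s=robot.get_state();T=s["tcp_pos"];R=s["ee_rot"];print(T,R.T@s["ft_force"],s["time"])
im=robot.camera("wrist"); cv2.imwrite("pics/wrist10.png",im[:,:,::-1])
cv2.imwrite("pics/w10z.png",cv2.resize(im[120:260,220:360,::-1],None,fx=4.2,fy=4.2,interpolation=cv2.INTER_CUBIC))
E
```

```text
[0.57248839 0.15555974 0.16957835] [-0.96883144 -0.2958144  -1.17475607] 18.175
```

View pics/w10z.png

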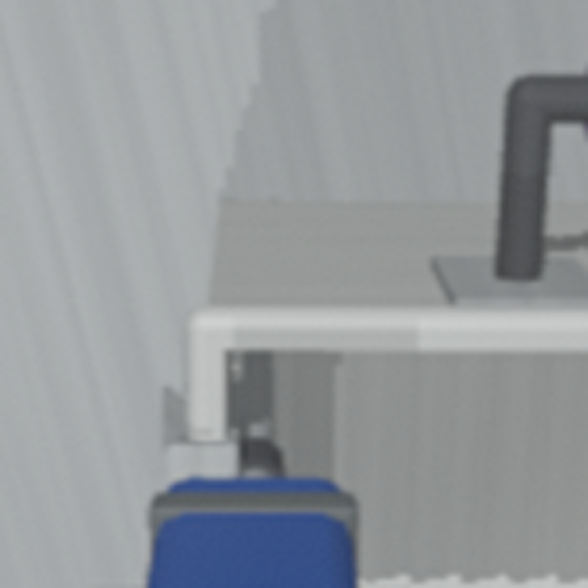

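Request:
arm_command(xyz=[[0.2,0,0],[0.4,0,0],[0.6,0,0],[0.8,0,0],[0.9,0,0],[1.0,0,0],[1.1,0,0],[1.1,0,0]], twist=[0,0,0,0,0,0,0,0], fingers=[2,2,2,2,2,2,2,2])

```text
time: 19.23
tcp_pos: [0.5749, 0.1662, 0.1696]
ee_rot: [[0.215, 0.977, 0.0], [0.977, -0.215, 0.0], [0.0, 0.0, -1.0]]
ft_force: [-0.6, 0.2, -0.1]
gripper_width: 0.0233
```

```bash
python3 - <<'E'
from h import *
k=cal("wrist");s=robot.get_state();T=s["tcp_pos"];R=s["ee_rot"];print(T,R.T@s["ft_force"],s["time"])
im=robot.camera("wrist"); cv2.imwrite("pics/wrist11.png",im[:,:,::-1])
cv2.imwrite("pics/w11z.png",cv2.resize(im[160:260,220:360,::-1],None,fx=5,fy=5,interpolation=cv2.INTER_CUBIC))
print((R.T@(onz(k,(275,223),.105)-T)*1000).round(1))
E
```

```text
[0.57489004 0.16621896 0.16956435] [ 0.09461072 -0.59976828  0.06860674] 19.225
[ 6.7 -4.  64.6]
```

View pics/w11z.png

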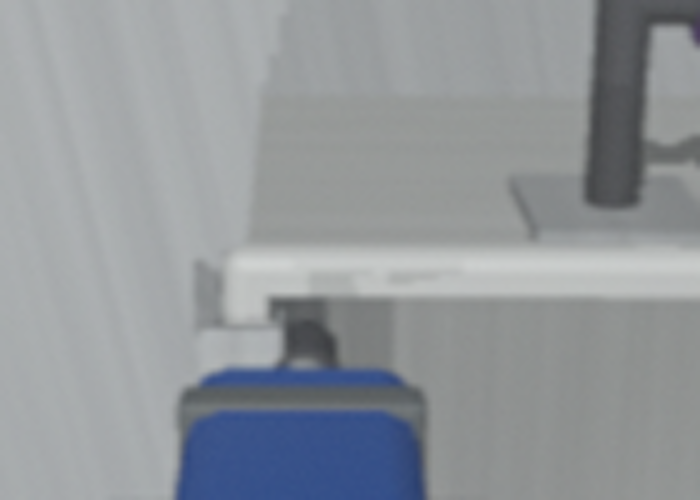

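Request:
arm_command(xyz=[[0.1,0,0],[0.2,0,0],[0.2,0,0]], twist=[0,0,0], fingers=[2,2,2])

```text
time: 19.65
tcp_pos: [0.5753, 0.1682, 0.1696]
ee_rot: [[0.215, 0.977, 0.0], [0.977, -0.215, 0.0], [0.0, 0.0, -1.0]]
ft_force: [0.8, 0.1, 0.2]
gripper_width: 0.0232
```

Request:
arm_command(xyz=[[0.1,0,0.03],[0.1,0,0.03],[0.1,0,0.03]], twist=[0,0,0], fingers=[2,2,2])

```text
time: 20.02
tcp_pos: [0.5756, 0.1691, 0.1695]
ee_rot: [[0.215, 0.977, 0.001], [0.977, -0.215, 0.0], [0.0, 0.001, -1.0]]
ft_force: [0.7, -0.8, 2.7]
gripper_width: 0.0235
```

Request:
arm_command(xyz=[[0.05,0,0],[0.1,0,0],[0.1,0,0]], twist=[0,0,0], fingers=[2,2,2])

```text
time: 20.4
tcp_pos: [0.5759, 0.17, 0.1695]
ee_rot: [[0.215, 0.977, 0.001], [0.977, -0.215, -0.0], [0.0, 0.001, -1.0]]
ft_force: [-0.4, -0.8, 4.1]
gripper_width: 0.0234
```

```bash
python3 - <<'E'
from h import *
k=cal("wrist");s=robot.get_state();T=s["tcp_pos"];R=s["ee_rot"];print(T,R.T@s["ft_force"],s["time"])
im=robot.camera("wrist")
cv2.imwrite("pics/w12z.png",cv2.resize(im[180:260,230:330,::-1],None,fx=7,fy=7,interpolation=cv2.INTER_CUBIC))
E
```

```text
[0.57587521 0.17001158 0.16953784] [-0.88594803 -0.25843476 -4.09650642] 20.4
```

View pics/w12z.png

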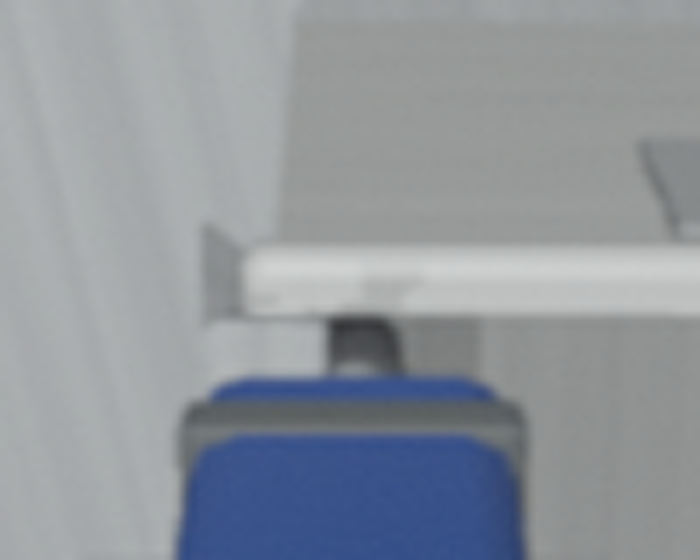

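Request:
arm_command(xyz=[[0.05,0,-0.03],[0.1,0,-0.03],[0.1,0,-0.03]], twist=[0,0,0], fingers=[2,2,2])

```text
time: 20.82
tcp_pos: [0.5759, 0.1705, 0.1695]
ee_rot: [[0.215, 0.977, -0.0], [0.977, -0.215, -0.001], [-0.001, 0.0, -1.0]]
ft_force: [0.1, -3.2, 3.8]
gripper_width: 0.0229
```

Request:
arm_command(xyz=[[0.05,0,0],[0.1,0,0],[0.1,0,0]], twist=[0,0,0], fingers=[2,2,2])

```text
time: 21.2
tcp_pos: [0.576, 0.1711, 0.1695]
ee_rot: [[0.215, 0.977, -0.001], [0.977, -0.215, -0.002], [-0.002, -0.0, -1.0]]
ft_force: [0.3, -5.1, 3.7]
gripper_width: 0.0233
```

Contact with the end wall: the force along the rim rose from about 0.9 to 5 N. I'll ease off and check the pan hasn't moved before releasing.

Request:
arm_command(xyz=[[-0.1,0,-0.05],[-0.15,0,-0.07],[-0.15,0,-0.07]], twist=[0,0,0], fingers=[2,2,2])

```text
time: 21.58
tcp_pos: [0.5759, 0.1707, 0.1697]
ee_rot: [[0.215, 0.977, -0.0], [0.977, -0.215, 0.0], [0.0, -0.0, -1.0]]
ft_force: [1.8, -2.4, -1.2]
gripper_width: 0.0233
```

```bash
python3 - <<'E'
from h import *
k=cal("wrist");s=robot.get_state();T=s["tcp_pos"];R=s["ee_rot"];print(T,R.T@s["ft_force"],s["time"])
im=robot.camera("wrist")
cv2.imwrite("pics/w13z.png",cv2.resize(im[180:260,230:330,::-1],None,fx=7,fy=7,interpolation=cv2.INTER_CUBIC))
im=robot.camera("scene");cv2.imwrite("pics/scene13.png",im[:,:,::-1])
a=cv2.cvtColor(cv2.imread("pics/scene0.png"),6).astype(float);b=cv2.cvtColor(im,7).astype(float)
# shift of pan far-side / handle regions
for n,(x0,x1,y0,y1) in dict(farL=(250,300,250,330),farR=(370,420,255,320),jar=(155,200,285,340)).items():
    print(n,cv2.phaseCorrelate(a[y0:y1,x0:x1],b[y0:y1,x0:x1],cv2.createHanningWindow((x1-x0,y1-y0),cv2.CV_64F)))
E
```

```text
[0.5758538  0.17067692 0.16971073] [-1.97688175  2.28705575  1.20000697] 21.575
farL ((-0.11799576021618918, -0.06637306360935469), 0.6731620906253298)
farR ((0.033443370992046084, 0.10257362991443841), 1.0051273516786061)
jar ((0.5921571017562073, 0.09491213529849674), 0.9944101992952185)
```

View pics/w13z.png

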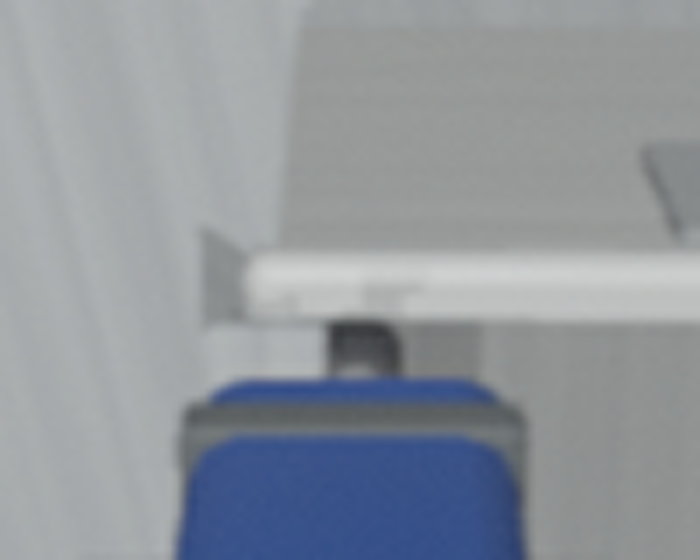

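View pics/scene13.png

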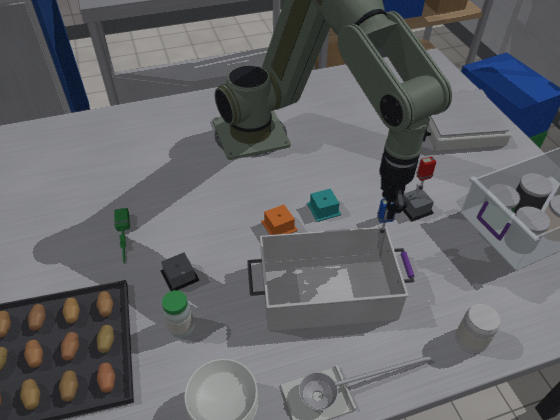

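The pan hasn't moved (shift ≤0.12 px in the scene view) and the clip sits in the corner. Releasing and retreating straight up.

Request:
arm_command(xyz=[[0,0,0],[0,0,0],[0,0,0],[0,0,0],[0,0,0],[0,0,-1],[0,0,-3],[0,0,-6],[0,0,-9],[0,0,-12],[0,0,-15],[0,0,-15],[0,0,-15]], twist=[0,0,0,0,0,0,0,0,0,0,0,0,0], fingers=[2.6,3.2,4.5,5.5,5.5,5.5,5.5,5.5,5.5,5.5,5.5,5.5,5.5])

```text
time: 23.3
tcp_pos: [0.5754, 0.1704, 0.3198]
ee_rot: [[0.215, 0.977, -0.001], [0.977, -0.215, -0.0], [-0.001, -0.001, -1.0]]
ft_force: [-0.2, -0.5, -0.6]
gripper_width: 0.055
```

```bash
python3 - <<'E'
from h import *
s=robot.get_state();print(s["tcp_pos"],s["ft_force"],s["time"],s["gripper_width"])
k=cal("wrist")
for c in("wrist","scene","top"):
    im=robot.camera(c);cv2.imwrite(f"pics/{c}14.png",im[:,:,::-1])
a=cv2.imread("pics/scene14.png");cv2.imwrite("pics/s14z.png",cv2.resize(a[170:290,330:470],None,fx=5,fy=5,interpolation=cv2.INTER_CUBIC))
E
```

```text
[0.5754388  0.17038065 0.3197561 ] [-0.20530824 -0.468134   -0.58719524] 23.3 0.055004009714830625
```

View pics/wrist14.png

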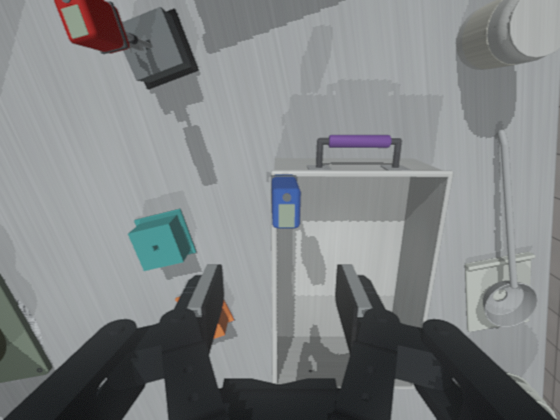

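View pics/s14z.png

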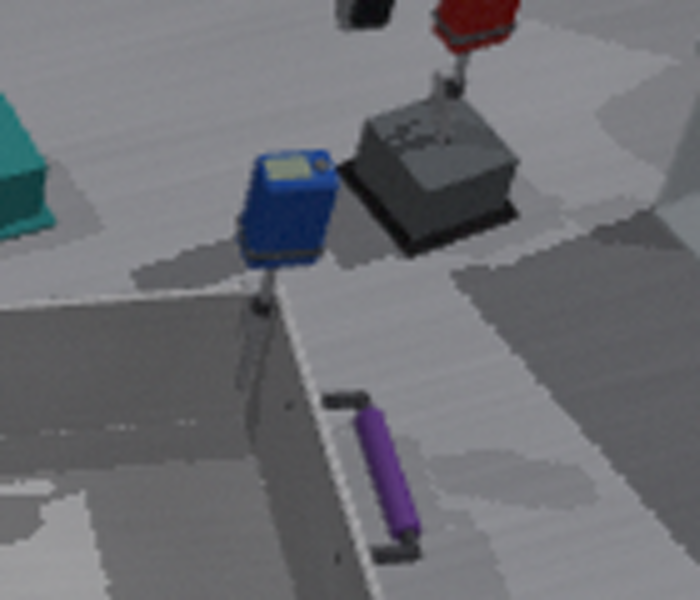

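```bash
python3 - <<'E'
from h import *
k=cal("wrist");s=robot.get_state();T=s["tcp_pos"];R=s["ee_rot"]
u=R[:,0];v=R[:,1];c=np.array([.5759,.1707,.2025])
print([proj(k,c+a*u*.018+b*v*.012).round(1).tolist() for a in(1,-1) for b in(-1,1)])
a=cv2.imread("pics/wrist14.png");cv2.imwrite("pics/w14z.png",cv2.resize(a[150:250,250:350],None,fx=6,fy=6,interpolation=cv2.INTER_CUBIC))
g0=cv2.imread("pics/top0.png",0).astype(float);g1=cv2.imread("pics/top14.png",0).astype(float)
for n,(x0,x1,y0,y1) in dict(farR=(270,330,120,210),jar=(340,380,140,185),pinkL=(185,240,105,165)).items():
    print(n,cv2.phaseCorrelate(g0[y0:y1,x0:x1],g1[y0:y1,x0:x1],cv2.createHanningWindow((x1-x0,y1-y0),cv2.CV_64F)))
E
```

```text
[[266.7, 186.3], [296.5, 186.3], [267.2, 228.0], [295.8, 228.0]]
farR ((0.02310004200306537, -0.2698395786365424), 0.69236066052461)
jar ((0.5233102731514272, 0.17949995633152938), 0.8363907969735953)
pinkL ((0.037181298996415535, -0.11305293830762508), 0.8449568603468346)
```

View pics/w14z.png

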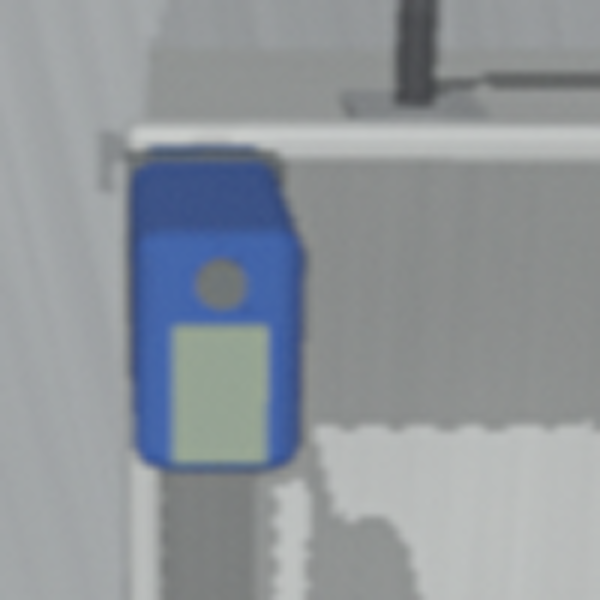

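View pics/top14.png

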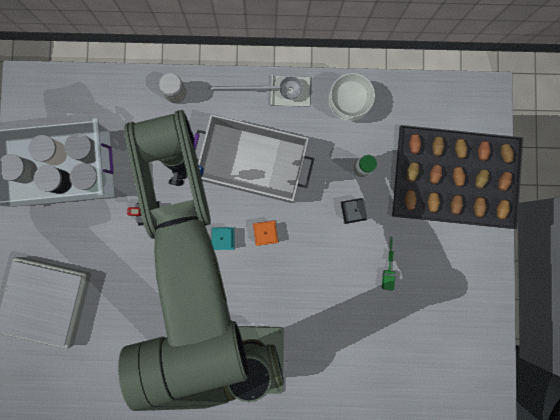

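```bash
python3 - <<'E'
from bench import robot
print(robot.finish_job(), robot.get_state()["time"])
E
```

```text
the job is handed in; nothing more can be done
the job is handed in; nothing more can be done
```

The blue thermometer is hanging in the corner at the purple-handle end, clip on the near rim and stem inside the pan. I handed the job in after about 23.5 s; the hand-in gives no verdict.

- **Hanging:** I lifted the probe straight out of its stand and hung it on the near side about 12 cm from the purple-handle end. I pressed until it stopped yielding, at about 15 N, so the clip bend sits about 37 mm below the head.
- **Sliding:** I slid it along the rim with about 1–4 N of downward push. It stopped against the end wall at about 5 N. I then eased off, let go and moved up 15 cm.

**Last checks:**
- **Pan:** it had not moved, within about 0.3 pixel in the top and scene pictures. I compared the pan and the spice jar this way, not the other objects.
- **Corner position:** along the rim, the head is within about 2 pixels of where it was released.
- **Sideways offset:** the head shows about 4–6 pixels farther into the pan than predicted. About 2 pixels of that is the wrist camera's own bias. The rest, 1–3 mm, may be a slight inward lean after release, which I did not resolve.
- **Jar:** image matching gave a shift of about 0.5 pixel. The arm never came near it and it looks in place, so I put this down to changed shadows.

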